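Fit a fresh charcoal filter and click the vent cover onto the food-waste caddy

TASK

Put the black charcoal filter cartridge fully down into the bay in the food-waste caddy's sloping lid and let go of it. Then push the slotted vent cover square onto the lid, over the two snap hooks, until both sides click and it lies flat on the rim of the bay. Do not disturb the white carton, the soap bottle or the tin.

Things in the scene. Friction and masses are not known exactly. Their poses are not given: they have to be found in the camera images.
- caddy: Food-waste caddy, a metal bin 172 mm deep (x), 180 wide (y), top cut off at 30 degrees: about 80 mm high at the front (its -x side, facing the robot), about 185 at the back. Does not move in the work. A carrying bail lies behind it. Origin: centre of its underside.
- caddy_lid: Its fixed grey lid, 206 x 188 mm, sloping 30 degrees up to the back. Origin: centre of the bay's mouth, in the plane of the kerb's top, 135 mm above the worktop. z: square out of the slope, x: up the slope, y: to the left. Bay: pocket 64 (x) x 96 mm (y) inside. Kerb round it 5 mm wide, 4 high: the cover lies on it; the lid's skin outside is at z = -4 mm.
- bay_floor (a point): Centre of the bay's flat floor, 46 mm below the kerb plane; same axes as the lid. The seated cartridge's origin lies here. In the bay there are 42 mm between the cartridge's fin and each side wall, so open the fingers only part way there.
- filter: Black charcoal cartridge, loose, about 0.09 kg: block 58 (x) x 90 (y) x 16 mm, foot tapered 4 mm all round; upright pull fin in the middle of its top, 46 long (x), 12 thick (y), from 16 to 42 mm above the underside. Origin: centre of the underside, z up. Starts flat on the worktop. Fits the bay with 3 mm play a side, x along the lid's x, either way round; fin then 4 mm below the kerb.
- cover: Grey slotted vent cover, loose, about 0.12 kg: plate 88 (x) x 152 (y) x 6 mm, 1 mm bead round its top edge; upright finger fin in the middle, 50 long (x), 12 thick (y), 6 to 36 mm above the underside. Origin: centre of the underside, z up. Starts flat on the worktop. Seated: origin at the lid's origin, x along the lid's x, either way round; pressing home takes 8 to 18 N at its middle.
- cover_left (a point): On the cover's underside, 70 mm along its +y: shows how far down this end is. Inward of it a through window for a hook, 20 mm (x, -10 to 10) by 13.5 mm (y, 50 to 63.5 from the cover's centre).
- cover_right (a point): The same on the cover's underside at -70 mm along its y, with the other window, mirrored (y = -50 to -63.5 mm).
- hook_left (a joint): Springy grey hook on the lid's +y side, 16 mm wide, 4 thick, standing at lid x = 0, y = 58 to 62 mm; wedge nose outward to y = 67, its flat underside 7.5 and its tapered tip (8 wide, y 58 to 60) 19.5 mm above the kerb plane. Rad: 0 free, about 0.13 while the window's outer edge bends it inward, back to about 0 once it has clicked over the cover.
- hook_right (a joint): The same hook on the lid's -y side, mirrored, its nose pointing to -y. Same values.
- carton: Bystander: white carton 90 x 90 x 115 mm behind the work. Origin: centre of its underside.
- soap: Bystander: washing-up liquid bottle 43 x 66 x 208 mm, behind the work to the right. Origin: centre of its underside.
- tin: Bystander: food tin, 57 mm across, 72 mm high, behind the work to the left. Origin: centre of its underside.
There are look-alikes about, which are no part of the job. Leave any pink or purple look-alike of the filter alone.

How it is judged:
By the outcome, as a careful person would: the job done as asked, in the order asked, and still so for the second after the job is handed in, with the robot touching nothing.
It also fails if it takes over 64 s, if anything falls off the work surface, if the arm or the gripper's body presses on something with over 40 N, if the wrist force passes 120 N, or if a joint passes its speed limit or range.

ROBOT

A 6-joint arm with a two-finger parallel gripper is mounted at the origin on a cart in front of the work surface, level with it; the furniture and walls round the work are solid. World frame = base frame: x ahead of the robot, y to its left, z up, the work surface at z = 0. Lengths are in m, angles in rad, forces in N, time in s.
With the tool pointing down it reaches from about 0.3 to 0.775 m from the base axis. Payload 14.6 kg.
Tool frame: the origin (TCP) lies midway between the tips of the shut fingers; the grasp point (between the pads) lies 19 mm behind it (ctrl.grip_depth is the z of the grasp point in the tool frame, in m); z points along the fingers, y is the line along which they close (so a half turn about z gives the same grasp; the last joint's range is limited). The gripper opens to 94 mm and grips with 3 to 60 N. Pads are 16 mm wide; open, the fingers measure 119 mm over their backs; the gripper's body (75 mm by 177 mm) begins 78 mm behind the grasp point.
Start: joints at [1.155, 0.3, 1.521, -0, 1.321, -0.067], TCP at [0.188, 0.517, 0.205] pointing down, gripper open.
Joint ranges: [-3.03, 3.03], [-0.79, 2.21], [0.23, 2.52], [-1.04, 4.18], [0, 3.07], [-2.55, 2.55]. Speed limits (rad/s): [2.22, 2.22, 2.57, 3.14, 3.14, 3.14].

INTERFACE

Orientations are given as [roll, pitch, yaw] about the fixed x, y, z axes, in that order (R = Rz(yaw) Ry(pitch) Rx(roll)).
In Python, from station import ctrl gives the robot as it stands. The module is installed in compiled form; this text tells all that it offers.
- The arm moves only by the tool carry_out, never from a script. Its argument "commands" is a list of rows, each a list of 3 entries, a list of its own where there are three numbers: the closure, from 0 (fully open) to 1 (shut), then the shift along the tool's x, y, z in mm, then the turn, a rotation vector about the tool's x, y, z in rad. In form: [[gripper, [tx, ty, tz], [wx, wy, wz]], ...]. A call has 1 to 10 rows; each row shifts and turns the commanded pose from where the row before left it, along the tool's axes as they then stand; what a row does not reach is not made up. A row lasts 1/8 s, in which the tool goes at most 62.5 mm and 10.7 degrees, less where a joint would pass 70% of its speed; a pose out of reach is approached as far as the arm can. A call with a gripper value outside its range is refused whole. The fingers move at their own pace and stop on an object; "squeeze" is the grip in N (left out, the last holds). Time passes only in rows, so rows that do not move let the fingers close. It gives the time, the measured TCP pose, the force, the opening and the grip force at its end, in the units of the state.
- ctrl.get_obs(): the state, without advancing time (a new reading comes with each control period).
- ctrl.camera(name): name is "scene" or "top" or "wrist"; returns a dict with "img" (384x512x3 uint8, blue, green, red), "camera_matrix" (3x3 intrinsics, pixels), "k1" (the pictures are not rectified: a ray, as slopes to the right and down, at radius r is drawn at 1 + k1 r^2 times it, then the intrinsics apply), "rvec" (rotation vector, rad) and "tvec" (3), from world to camera coordinates, as OpenCV has them. Camera axes: x right, y down, z forward; pixel columns grow to the right and rows downward; lengths in m; the calibration is good to about 2 mm. A picture is of the moment at which its call begins. There is no depth.
- ctrl.hand_in(): hands the job in; it is judged then, once.
Trained networks look in the newest picture that a camera, given by its name, has taken for a name from the list of things; names that differ only in an ending like _2 or _b are one class to them, and where a whole thing is asked for, a point or a joint stands for the part that bears it (a point fixed in the world has none). Each returns a list of dicts, best first, with "score" (0 to 1); they miss things now and then, are a little off and sometimes report something else, mostly with a low value. They report only what shows in the picture. A call takes as long as a camera call. They do not tell look-alikes from the thing itself.
- ctrl.outline_of(thing, camera): "region" (384x512 bool, what is visible of it).
- ctrl.place_of(thing, camera): "at" ([x, y, z] in m, in world coordinates, good to about 4 mm: a listed point, or the origin of a listed thing).
The state is a dict: "time_s": time; "qpos": joint angles; "joint_vel": joint speeds; "tau": joint torques, N m; "ee_pos": TCP position; "eef_rot": TCP orientation; "force": force on the tool from outside, world axes, zero at the start; "moment": the same for the moment, N m; "grip_width": finger opening in m; "grip_force": force on a finger pad.
Only numpy, scipy, OpenCV 4.12 (cv2) and the standard library are available. Lean on these libraries where they do the work, as an engineer would, in place of code of your own. Each camera call takes 0.05 s, during which the arm holds its last target. There are 200 camera calls.

## Working session

There is one attempt and no reset: what is moved stays moved. The work goes in short steps, Python scripts to look and compute and a tool call to move; the robot and the scene stay as the last step left them, time stands still between calls to the robot, and variables do not carry over. Pictures are saved under pics/ and viewed, at most 10 in all, crops included, and the job is handed in when it is done.

Besides the shell and the picture viewer there is one more tool, called after "Request:" by a JSON object that holds its "method" and its "body". carry_out: Moves the arm, as the interface text tells. Its arguments: {"type":"object","properties":{"commands":{"type":"array","items":{"type":"array"}},"squeeze":{"type":"number"}},"required":["commands"]}

```bash
mkdir -p pics; cat > h.py <<'E'
import numpy as np, cv2
from station import ctrl
from scipy.spatial.transform import Rotation as R
def px(c,P):
    P=np.atleast_2d(P).astype(float); Rm=cv2.Rodrigues(np.array(c["rvec"],float))[0]
    q=P@Rm.T+np.array(c["tvec"]).ravel(); s=q[:,:2]/q[:,2:]; s=s*(1+c["k1"]*(s**2).sum(1,keepdims=True))
    K=np.array(c["camera_matrix"]); return s*[K[0,0],K[1,1]]+K[:2,2]
def ray(c,uv):
    K=np.array(c["camera_matrix"]); d=(np.atleast_2d(uv)-K[:2,2])/[K[0,0],K[1,1]]; s=d.copy()
    for _ in range(20): s=d/(1+c["k1"]*(s**2).sum(1,keepdims=True))
    Rm=cv2.Rodrigues(np.array(c["rvec"],float))[0]
    D=np.c_[s,np.ones(len(s))]@Rm; o=-Rm.T@np.array(c["tvec"]).ravel(); return o,D
def onz(c,uv,z):
    o,D=ray(c,uv); return o+D*((z-o[2])/D[:,2])[:,None]
E
python3 - <<'E'
from h import *
for n in ["scene","top"]:
    c=ctrl.camera(n); cv2.imwrite(f"pics/{n}1.png",c["img"]); print(n,c["camera_matrix"],c["k1"],c["rvec"],c["tvec"])
    for t in ["filter","cover","caddy_lid","bay_floor","cover_left","cover_right","hook_left","hook_right","caddy","carton","soap","tin"]:
        try:
            for d in ctrl.place_of(t,n): print(t,round(d["score"],2),np.round(d["at"],3),px(c,d["at"]).round().tolist())
        except Exception as e: print(t,e)
o=ctrl.get_obs(); print(o)
E
```

```text
scene [[460.47404965   0.         262.02976033]
 [  0.         460.47404965 185.35876008]
 [  0.           0.           1.        ]] -0.09194285277288708 [ 2.15787162 -0.83096     0.35586263] [-0.47742179  0.28563486  1.49123594]
filter 0.73 [ 0.595  0.104 -0.001] [[236.0, 178.0]]
filter 0.58 [ 0.568 -0.103  0.003] [[266.0, 207.0]]
filter 0.57 [0.498 0.206 0.003] [[202.0, 176.0]]
filter 0.53 [ 0.34   0.258 -0.   ] [[162.0, 188.0]]
cover 0.62 [ 0.485 -0.401  0.005] [[308.0, 265.0]]
caddy_lid 0.85 [ 0.567 -0.103  0.131] [[265.0, 181.0]]
bay_floor 0.72 [ 0.59  -0.095  0.092] [[269.0, 185.0]]
cover_left 0.6 [0.498 0.208 0.002] [[202.0, 176.0]]
cover_left 0.55 [ 0.493 -0.468 -0.   ] [[325.0, 276.0]]
cover_right 0.85 [ 0.472 -0.332  0.   ] [[291.0, 256.0]]
hook_left it knows: bay_floor, caddy, caddy_lid, carton, cover, cover_left, cover_right, filter, soap, tin
hook_right it knows: bay_floor, caddy, caddy_lid, carton, cover, cover_left, cover_right, filter, soap, tin
caddy 0.58 [ 0.568 -0.106  0.001] [[267.0, 208.0]]
carton 0.79 [ 0.789 -0.058 -0.   ] [[300.0, 176.0]]
soap 0.89 [ 0.712 -0.
[... 1474 characters left out ...]
79 -0.405 -0.001] [[371.0, 214.0]]
{'time_s': 1.1, 'qpos': array([ 1.15544817e+00,  2.99889524e-01,  1.52102194e+00,  1.41249684e-05,
        1.32073554e+00, -6.66085026e-02]), 'joint_vel': array([-0.00101449, -0.0010687 ,  0.00011967,  0.0012446 , -0.00029278,
        0.00081394]), 'tau': array([ 5.52220026e-04, -5.31656814e+01, -3.52917802e+01,  7.08605046e-02,
        2.12161423e-02, -1.32657635e-05]), 'ee_pos': array([0.18793474, 0.51686509, 0.20544204]), 'eef_rot': array([-3.14153934e+00, -1.72725279e-05,  2.79284950e+00]), 'force': array([ 0.18791988,  0.35036688, -1.1351492 ]), 'moment': array([0.00378346, 0.01051666, 0.06294704]), 'grip_force': 0.0, 'grip_width': 0.09425291135144513}
```

```bash
python3 - <<'E'
import cv2,numpy as np
a=cv2.imread("pics/top1.png");b=cv2.imread("pics/scene1.png")
c=cv2.resize(a[130:300,120:420],None,fx=2.6,fy=2.6,interpolation=cv2.INTER_CUBIC)
cv2.imwrite("pics/topcrop.png",c)
E
```

```text
(no output)
```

View pics/scene1.png

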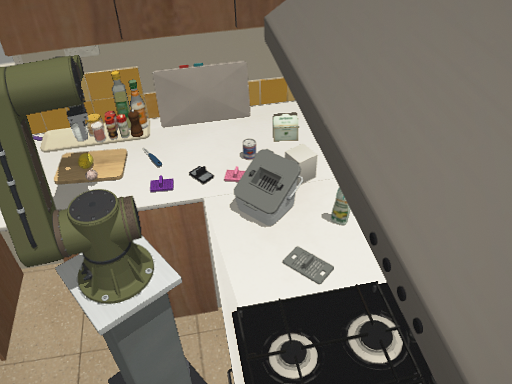

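View pics/topcrop.png

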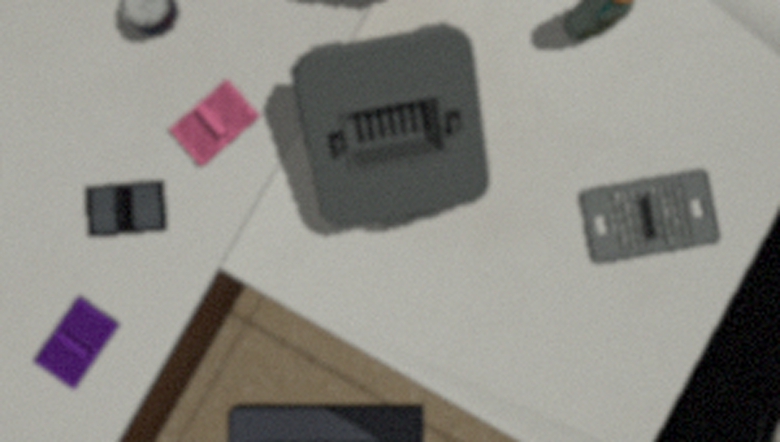

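The scene shows three filter look-alikes: pink at scene (236,176), black at (201,175) and purple at (162,185). In the top picture they are at (201,178), (169,208) and (150,262). The black one, at about (0.498, 0.205), is the filter. The cover is at top (370,213) with its windows showing, and the lid with its bay is at (273,175).

```bash
python3 - <<'E'
from h import *
c=ctrl.camera("top"); s=None
def rect(m,z):
    cs=cv2.findContours(m.astype(np.uint8),cv2.RETR_EXTERNAL,cv2.CHAIN_APPROX_NONE)[0]; k=max(cs,key=cv2.contourArea)[:,0]
    P=onz(c,k,z)[:,:2]; r=cv2.minAreaRect((P*1000).astype(np.float32)); return r
for t,z in (("filter",.016),("cover",.006)):
    for d in ctrl.outline_of(t,"top"): print(t,round(d["score"],2),rect(d["region"],z))
for d in ctrl.outline_of("caddy_lid","top")[:1]:
    cs=cv2.findContours(d["region"].astype(np.uint8),cv2.RETR_EXTERNAL,cv2.CHAIN_APPROX_NONE)[0]; k=max(cs,key=cv2.contourArea)[:,0]
    np.save("lidk.npy",k); print(d["score"],cv2.minAreaRect(k.astype(np.float32)))
    # fit rectangle on tilted plane: yaw unknown
    o,D=ray(c,k)
    for yaw in np.radians(np.arange(-24,25,4)):
        Rl=(R.from_euler("z",yaw)*R.from_euler("y",-np.pi/6)).as_matrix(); O=np.array([.565,-.104,.135])
        n=Rl[:,2]; q=O-n*.004; P=o+D*(((q-o)@n)/(D@n))[:,None]; L=(P-O)@Rl
        r=cv2.minAreaRect((L[:,:2]*1000).astype(np.float32)); print(round(np.degrees(yaw)),r)
w=ctrl.camera("wrist"); Rm=cv2.Rodrigues(np.array(w["rvec"],float))[0]; o=ctrl.get_obs()
T=R.from_euler("xyz",o["eef_rot"]).as_matrix()
print(T.T@(-Rm.T@np.array(w["tvec"]).ravel()-o["ee_pos"]),"\n",(Rm@T).round(3), w["camera_matrix"],w["k1"])
E
```

```text
filter 0.97 ((593.751708984375, 106.54930114746094), (61.77748107910156, 91.56034088134766), 40.852325439453125)
filter 0.86 ((342.0273132324219, 259.0708312988281), (62.430030822753906, 94.55888366699219), 53.92583465576172)
filter 0.6 ((494.2878723144531, 205.37979125976562), (58.324012756347656, 89.04132843017578), 5.6196064949035645)
filter 0.2 ((728.26318359375, -347.80145263671875), (49.323089599609375, 107.29438781738281), 38.60325241088867)
cover 0.72 ((484.26806640625, -399.3668212890625), (89.01148986816406, 157.1790771484375), 10.251604080200195)
0.72 ((369.2278747558594, 212.55816650390625), (30.4431209564209, 51.83975601196289), 81.11934661865234)
-24 ((28.26624298095703, -272.1866455078125), (90.59756469726562, 137.41073608398438), 35.966033935546875)
-20 ((7.7646260261535645, -275.8316650390625), (92.18971252441406, 138.54791259765625), 31.772912979125977)
-16 ((-13.135919570922852, -278.39544677734375), (93.75672912597656, 139.88035583496094), 27.50735092163086)
-12 ((-34.370609283447266, -279.83984375), (95.27420043945312, 141.43153381347656), 23.17430877685547)
-8 (
[... 514 characters left out ...]
21193742752075)
12 ((-164.3721923828125, -261.988037109375), (158.4482879638672, 102.0509262084961), 86.26812744140625)
16 ((-185.52996826171875, -254.5489501953125), (162.7015380859375, 102.6324234008789), 81.74542236328125)
20 ((-206.25318908691406, -245.74478149414062), (167.1577606201172, 103.03691101074219), 77.24732971191406)
24 ((-226.3892059326172, -235.5005340576172), (171.9141387939453, 103.26783752441406), 72.78626251220703)
[ 0.07023375  0.00081782 -0.18021303] 
 [[ 0.001  1.     0.001]
 [-0.97   0.001 -0.245]
 [-0.245 -0.     0.97 ]] [[313.28660741   0.         256.65602027]
 [  0.         313.28660741 194.89855612]
 [  0.           0.           1.        ]] -0.04342071004867665
```

```bash
cat >> h.py <<'E'
def down(yaw): return R.from_euler("z",yaw)*R.from_euler("x",np.pi)   # tool z down, tool x along yaw
def lidR(yaw): return R.from_euler("z",yaw)*R.from_euler("y",-np.pi/6)
def pose(): o=ctrl.get_obs(); return o["ee_pos"],R.from_euler("xyz",o["eef_rot"])
def plan(p1,R1,g,start=None,vmax=50,amax=.17):
    p,r=start or pose(); p=np.array(p); W=(r.inv()*R1).as_rotvec(); r0,p0=r,p
    n=int(np.ceil(max(np.linalg.norm(p1-p)*1000/vmax,np.linalg.norm(W)/amax,1))); rows=[]
    for i in range(1,n+1):
        t=(r.inv().apply(p0+(p1-p0)*i/n-p)*1000).round(0 if i<n else 1); w=(r.inv()*r0*R.from_rotvec(W*i/n)).as_rotvec().round(2 if i<n else 3)
        p=p+r.apply(t/1000); r=r*R.from_rotvec(w); rows.append([g,t.tolist(),w.tolist()])
    print(n); 
    for k in range(0,n,10): print(str(rows[k:k+10]).replace(" ","").replace(".0,",",").replace(".0]","]"))
    return p,r
E
python3 - <<'E'
from h import *
plan(np.array([.45,.205,.19]),down(.098),0)
E
```

```text
16
[[0,[-22,-13,1],[-0,-0,0.17]],[0,[-24,-9,1],[-0,-0,0.17]],[0,[-25,-4,1],[-0,-0,0.17]],[0,[-25,-1,1],[-0,0,0.16]],[0,[-25,4,1],[-0,0,0.17]],[0,[-25,8,1],[-0,0,0.17]],[0,[-22,12,1],[-0,0,0.17]],[0,[-20,16,1],[-0,0,0.17]],[0,[-18,18,1],[-0,0,0.17]],[0,[-13,22,1],[-0,0,0.16]]]
[[0,[-11,23,1],[-0,0,0.17]],[0,[-6,25,1],[-0,0,0.17]],[0,[-2,25,1],[-0,0,0.17]],[0,[3,25,1],[-0,0,0.17]],[0,[7,25,0],[-0,0,0.17]],[0,[10.3,23.1,1.4],[-0,0,0.165]]]
```

Request:
{"method": "carry_out", "body": {"commands": [[0,[-22,-13,1],[0,0,0.17]],[0,[-24,-9,1],[0,0,0.17]],[0,[-25,-4,1],[0,0,0.17]],[0,[-25,-1,1],[0,0,0.16]],[0,[-25,4,1],[0,0,0.17]],[0,[-25,8,1],[0,0,0.17]],[0,[-22,12,1],[0,0,0.17]],[0,[-20,16,1],[0,0,0.17]],[0,[-18,18,1],[0,0,0.17]],[0,[-13,22,1],[0,0,0.16]]]}}

```text
time_s: 2.6
ee_pos: [0.3526, 0.3215, 0.1955]
eef_rot: [3.142, -0.0, 1.107]
force: [0.2, -0.1, 0.6]
grip_width: 0.0935
grip_force: 0.0
```

Request:
{"method": "carry_out", "body": {"commands": [[0,[-11,23,1],[0,0,0.17]],[0,[-6,25,1],[0,0,0.17]],[0,[-2,25,1],[0,0,0.17]],[0,[3,25,1],[0,0,0.17]],[0,[7,25,0],[0,0,0.17]],[0,[10.3,23.1,1.4],[0,0,0.165]],[0,[0,0,0],[0,0,0]]]}}

```text
time_s: 3.48
ee_pos: [0.4506, 0.2041, 0.1899]
eef_rot: [3.141, 0.0, 0.096]
force: [0.4, 0.3, 0.8]
grip_width: 0.094
grip_force: 0.0
```

```bash
cat > f.py <<'E'
from h import *
print(pose()[0],pose()[1].as_matrix().round(3).tolist(),ctrl.get_obs()["qpos"].round(2))
c=ctrl.camera("wrist")
for d in ctrl.outline_of("filter","wrist"):
    k=max(cv2.findContours(d["region"].astype(np.uint8),cv2.RETR_EXTERNAL,cv2.CHAIN_APPROX_NONE)[0],key=cv2.contourArea)[:,0]
    print(round(d["score"],2),cv2.minAreaRect((onz(c,k,.016)[:,:2]*1000).astype(np.float32)),k.min(0),k.max(0))
print([(round(d["score"],2),d["at"]) for d in ctrl.place_of("filter","wrist")])
cv2.imwrite("pics/w1.png",c["img"])
E
python3 f.py
```

```text
[0.45056358 0.20410408 0.1898967 ] [[0.995, 0.096, -0.0], [0.096, -0.995, -0.0], [-0.0, 0.0, -1.0]] [ 0.35  0.19  1.69 -0.    1.26  1.83]
0.93 ((496.27911376953125, 206.62791442871094), (57.03675079345703, 91.16844940185547), 4.762900352478027) [218 113] [300 165]
0.85 ((345.60430908203125, 260.39801025390625), (58.88200378417969, 93.81901550292969), 55.424503326416016) [167 218] [244 292]
0.66 ((594.965087890625, 105.43486022949219), (59.23748016357422, 92.67374420166016), 41.21192932128906) [314   7] [411 102]
[(0.74, [0.5003, 0.2042, 0.0057]), (0.68, [0.5949, 0.1099, 0.0021]), (0.63, [0.3363, 0.2619, -0.0023])]
```

View pics/w1.png

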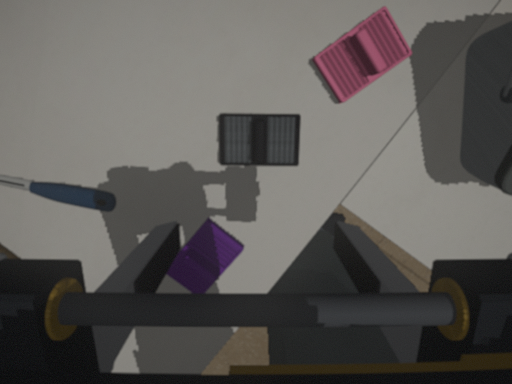

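The black fin-topped cartridge is at wrist (260,139), with pink at (362,55) and purple at (205,255). The black one is confirmed, at (0.497, 0.206) with yaw about 5°.

```bash
python3 - <<'E'
from h import *
s=plan(np.array([.497,.206,.06]),down(.089),0)
plan(np.array([.497,.206,.0185]),down(.089),0,s,30)
E
```

```text
3
[[0,[16,1,43],[-0,0,0]],[0,[15,2,44],[-0,0,0.01]],[0,[16.2,1.1,43.1],[-0,0,0.002]]]
2
[[0,[-0,0,21],[-0,0,-0]],[0,[-0,0,20.5],[-0,0,-0]]]
```

Request:
{"method": "carry_out", "body": {"commands": [[0,[16,0.5,43],[0,0,0]],[0,[15,1,44],[0,0,0.005]],[0,[16,0,43],[0,0,0.002]],[0,[0,0,20],[0,0,0]],[0,[0,0,21.5],[0,0,0]],[0,[0,0,0],[0,0,0]],[1,[0,0,0],[0,0,0]],[1,[0,0,0],[0,0,0]],[1,[0,0,0],[0,0,0]],[1,[0,0,0],[0,0,0]]], "squeeze": 25}}

```text
time_s: 4.88
ee_pos: [0.497, 0.208, 0.0188]
eef_rot: [-3.142, -0.0, 0.091]
force: [-0.3, -0.2, 0.6]
grip_width: 0.0574
grip_force: 0.0
```

Request:
{"method": "carry_out", "body": {"commands": [[1,[0,0,0],[0,0,0]],[1,[0,0,0],[0,0,0]],[1,[0,0,0],[0,0,0]]]}}

```text
time_s: 5.25
ee_pos: [0.497, 0.208, 0.0185]
eef_rot: [3.142, 0.0, 0.091]
force: [0.2, 0.1, 0.1]
grip_width: 0.0274
grip_force: 0.0
```

```bash
cat >> h.py <<'E'
def lidtool(yaw): return lidR(yaw)*R.from_euler("x",np.pi)
def lidp(O,yaw,q): return np.array(O)+lidR(yaw).apply(np.array(q)/1000)
E
python3 - <<'E'
from h import *
p,r=pose()
p[2]+=.2; O=[.566,-.104,.135]
print(lidp(O,.2,[-60,0,130]))
plan(lidp(O,.2,[-60,0,130]),lidtool(.2),1,(p,r))
E
```

```text
[ 0.45136992 -0.12723667  0.2175833 ]
7
[[1,[-11,47,0],[0,0.07,-0.02]],[1,[-12,47,-1],[0.01,0.08,-0.01]],[1,[-12,47,-2],[0,0.07,-0.02]],[1,[-13,46,-2],[0.01,0.08,-0.01]],[1,[-13,47,-5],[-0,0.07,-0.02]],[1,[-13,46,-5],[0,0.08,-0.01]],[1,[-13.9,45.5,-6.8],[0.008,0.073,-0.017]]]
```

Request:
{"method": "carry_out", "body": {"commands": [[1,[0,0,0],[0,0,0]],[1,[0,0,0],[0,0,0]],[1,[0,0,0],[0,0,0]],[1,[0,0,-10],[0,0,0]],[1,[0,0,-30],[0,0,0]],[1,[0,0,-40],[0,0,0]],[1,[0,0,-40],[0,0,0]],[1,[0,0,-40],[0,0,0]],[1,[0,0,-40],[0,0,0]]]}}

```text
time_s: 6.38
ee_pos: [0.4967, 0.2079, 0.2207]
eef_rot: [-3.141, -0.001, 0.091]
force: [0.2, 0.0, -1.0]
grip_width: 0.0117
grip_force: 25.0
```

Request:
{"method": "carry_out", "body": {"commands": [[1,[-11,47,0],[0,0.07,-0.02]],[1,[-12,47,-1],[0.01,0.08,-0.01]],[1,[-12,47,-2],[0,0.07,-0.02]],[1,[-13,46,-2],[0.01,0.08,-0.01]],[1,[-13,47,-5],[0,0.07,-0.02]],[1,[-13,46,-5],[0,0.08,-0.01]],[1,[-14,45.5,-7],[0.008,0.073,-0.017]],[1,[0,0,0],[0,0,0]],[1,[0,0,0],[0,0,0]]]}}

```text
time_s: 7.5
ee_pos: [0.4511, -0.1271, 0.2182]
eef_rot: [-3.141, -0.523, 0.199]
force: [0.4, 0.1, -0.2]
grip_width: 0.012
grip_force: 25.0
```

```bash
cat > l.py <<'E'
import sys
from h import *
print(pose()[0],pose()[1].as_matrix().round(3).tolist(),ctrl.get_obs()["qpos"].round(2))
c=ctrl.camera("wrist"); cv2.imwrite("pics/%s.png"%sys.argv[1],c["img"]); np.save("cam.npy",c,allow_pickle=True)
for t in ["caddy_lid","bay_floor","caddy","filter","cover_left","cover_right","cover"]:
    for d in ctrl.place_of(t,"wrist"): print(t,round(d["score"],2),np.round(d["at"],4),px(c,d["at"]).round().tolist())
E
python3 l.py w2
```

```text
[ 0.45108958 -0.12709311  0.21818229] [[0.849, 0.198, 0.49], [0.172, -0.98, 0.099], [0.5, -0.0, -0.866]] [-0.55 -0.13  2.05  0.46  0.88  0.58]
caddy_lid 0.94 [ 0.5676 -0.1015  0.1345] [[255.0, 127.0]]
bay_floor 0.78 [ 0.5905 -0.0971  0.0918] [[255.0, 127.0]]
bay_floor 0.66 [ 0.4735 -0.3304  0.0025] [[416.0, 275.0]]
caddy 0.72 [ 5.708e-01 -1.042e-01  2.000e-04] [[258.0, 172.0]]
filter 0.88 [ 0.4628 -0.1288  0.2075] [[263.0, 222.0]]
filter 0.86 [5.951e-01 1.040e-01 2.000e-04] [[121.0, 130.0]]
cover_right 0.82 [ 0.4707 -0.3309  0.004 ] [[417.0, 277.0]]
cover_right 0.68 [ 0.5702 -0.1053 -0.0008] [[259.0, 173.0]]
cover 0.84 [ 0.4821 -0.4004  0.0017] [[470.0, 279.0]]
```

View pics/w2.png

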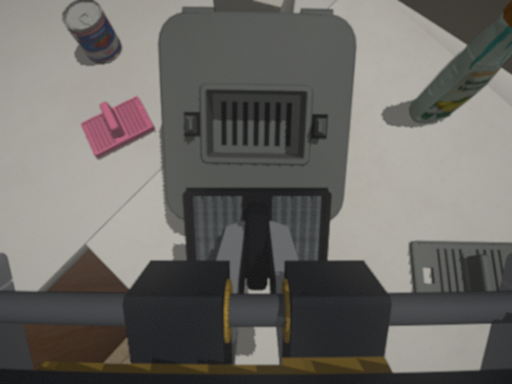

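The wrist picture shows the filter in hand at the bottom middle, and the bay at (201..312, 85..164) with hooks at (192,124) and (320,127). I'll enlarge it to measure the kerb.

```bash
python3 - <<'E'
import cv2
a=cv2.imread("pics/w2.png")[70:180,175:335]
cv2.imwrite("pics/w2c.png",cv2.convertScaleAbs(cv2.resize(a,None,fx=5,fy=5,interpolation=cv2.INTER_CUBIC),alpha=1.6))
E
```

```text
(no output)
```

View pics/w2c.png

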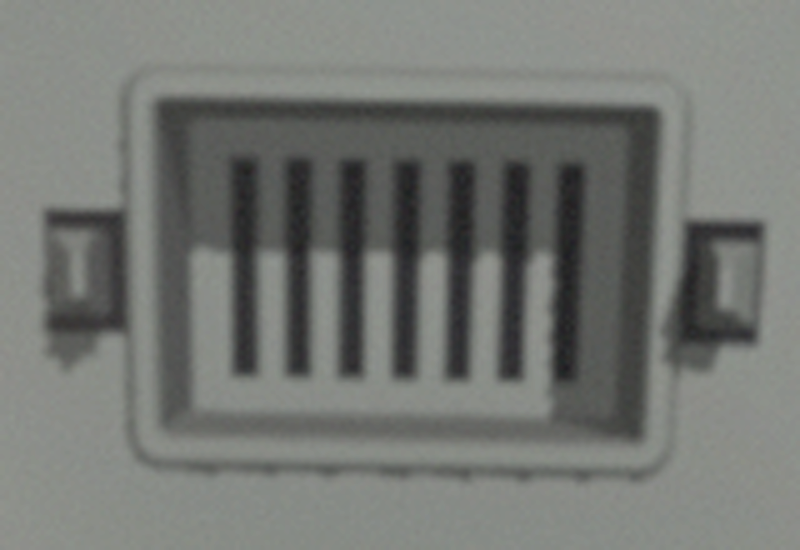

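```bash
cat > fit.py <<'E'
from h import *
from scipy.optimize import least_squares
c=np.load("cam.npy",allow_pickle=True).item()
A=np.array([[156,99],[663,107],[643,441],[158,435],[128,68],[688,78],[672,472],[130,462]],float)
uv=(A+.5)/5-.5+[175,70]
M=np.array([[32,48,0],[32,-48,0],[-32,-48,0],[-32,48,0],[37,53,0],[37,-53,0],[-37,-53,0],[-37,53,0]])
for free in (0,1):
    f=lambda v:(px(c,lidp([v[0],v[1],v[3] if free else .135],v[2],M))-uv).ravel()
    s=least_squares(f,[.567,-.102,.2,.135]); print(s.x.round(4),s.fun.reshape(-1,2).round(1).tolist())
v=s.x
E
python3 fit.py
python3 - <<'E'
from h import *
# in-hand filter: predicted vs outline
c=np.load("cam.npy",allow_pickle=True).item()
p,r=pose()
off=[0,0,18.5]
# predicted top-front corners of block and fin in image for filter origin at tool (0,dy?,18.5)
for dx in (-3,0,3):
    B=np.array([[29+dx,45,2.5],[29+dx,-45,2.5],[-29+dx,45,2.5],[23+dx,0,-23.5]])/1000
    print(dx,px(c,p+r.apply(B)).round(1).tolist())
E
python3 - <<'E'
import cv2
a=cv2.imread("pics/w2.png")[175:295,175:335]
cv2.imwrite("pics/w2d.png",cv2.convertScaleAbs(cv2.resize(a,None,fx=5,fy=5,interpolation=cv2.INTER_CUBIC),alpha=2.2))
E
```

```text
[ 0.5701 -0.1015  0.1795  0.135 ] [[0.0, 0.1], [-0.8, 0.3], [-0.2, 0.3], [0.8, -0.3], [0.3, 0.8], [-0.3, 0.7], [-1.3, -0.8], [1.5, -0.8]]
[ 0.5683 -0.1018  0.1794  0.1384] [[-0.6, -0.4], [-0.1, -0.2], [0.3, 0.7], [0.2, 0.1], [-0.4, 0.2], [0.5, 0.2], [-0.7, -0.3], [0.9, -0.4]]
-3 [[331.1, 194.5], [181.8, 194.7], [325.8, 281.0], [256.5, 217.8]]
0 [[331.4, 189.7], [181.5, 189.9], [326.1, 276.9], [256.5, 212.3]]
3 [[331.7, 184.8], [181.2, 185.0], [326.4, 272.7], [256.5, 206.8]]
```

View pics/w2d.png

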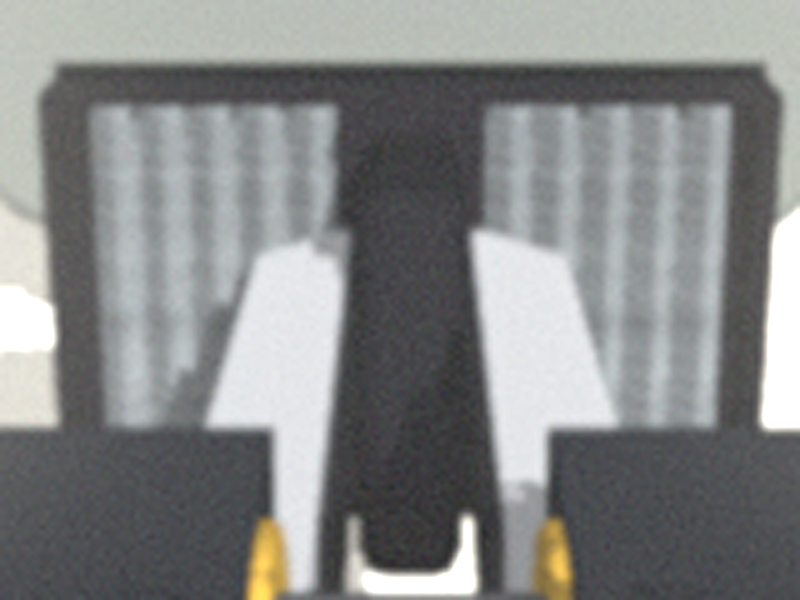

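```bash
python3 - <<'E'
from h import *
O=[.5695,-.1016,.135]; y=.1795
s=plan(lidp(O,y,[-.9,.4,70]),lidtool(y),1,None,30)
s=plan(lidp(O,y,[-.9,.4,30]),lidtool(y),1,s,20)
E
```

```text
3
[[1,[21,-1,21],[-0,0,0.01]],[1,[21,-1,20],[-0.01,0,0]],[1,[20.4,-0.7,21.1],[-0.001,0,0.009]]]
2
[[1,[-0,0,20],[-0,0,0]],[1,[-0,0,20],[-0,0,0]]]
```

Request:
{"method": "carry_out", "body": {"commands": [[1,[21,-1,21],[0,0,0.01]],[1,[21,-1,20],[-0.005,0,0]],[1,[20.5,-1,21],[0,0,0.009]],[1,[0,0,20],[0,0,0]],[1,[0,0,20],[0,0,0]],[1,[0,0,0],[0,0,0]]]}}

```text
time_s: 8.65
ee_pos: [0.5535, -0.1034, 0.1593]
eef_rot: [-3.134, -0.521, 0.179]
force: [0.7, -0.3, -0.4]
grip_width: 0.0119
grip_force: 25.0
```

```bash
cat > w.py <<'E'
import sys
from h import *
O=[.5695,-.1016,.135]; y=.1795
p,r=pose(); print("lid coords TCP",(lidR(y).inv().apply(p-O)*1000).round(1),"rot err",((lidtool(y).inv()*r).as_rotvec()).round(3),ctrl.get_obs()["force"].round(1))
c=ctrl.camera("wrist"); np.save("cam.npy",c,allow_pickle=True)
M=np.array([[32,48,0],[32,-48,0],[37,53,0],[37,-53,0],[0,58,19.5],[0,-58,19.5]])
x0,y0,x1,y1=[int(v) for v in sys.argv[2:6]]
im=cv2.convertScaleAbs(cv2.resize(c["img"][y0:y1,x0:x1],None,fx=3,fy=3,interpolation=cv2.INTER_CUBIC),alpha=1.7)
for u in px(c,lidp(O,y,M)): print(u.round(1),end=""); cv2.circle(im,tuple(int(v) for v in (u-[x0,y0])*3+1),3,(0,0,255),1)
cv2.imwrite(f"pics/{sys.argv[1]}.png",im)
E
python3 w.py w3 125 90 390 280
```

```text
lid coords TCP [-1.8  1.1 29.1] rot err [ 0.007 -0.002  0.001] [ 0.7 -0.3 -0.4]
[188.3 174. ][330.  174.1][180.5 166.7][337.9 166.8][169.  228.4][349.3 228.9]
```

View pics/w3.png

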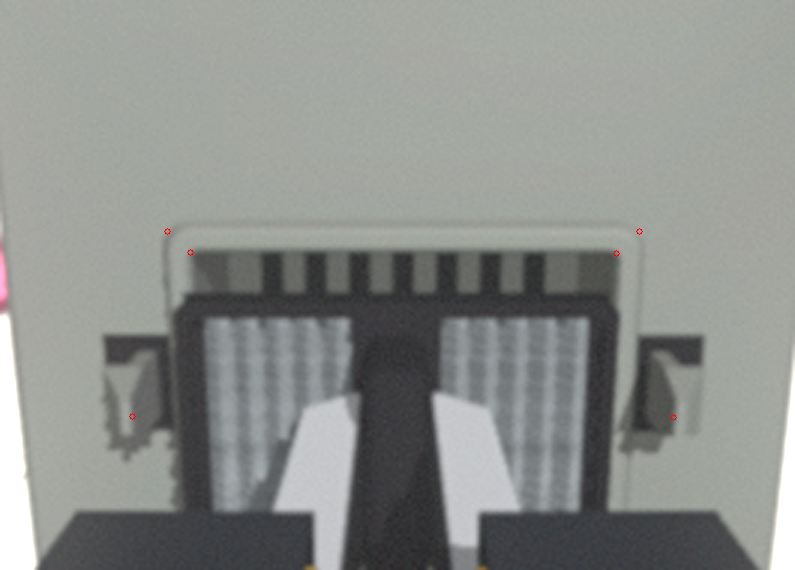

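The wrist crop shows the marks within about 1 px of the kerb corners (crop (190,252) and (617,252)). The filter's front edge is at crop y≈297, about 1 mm left of centre. I'll correct that and lower it.

Request:
{"method": "carry_out", "body": {"commands": [[1,[1.3,1,5],[-0.006,0,0]],[1,[0,0,8],[0,0,0]],[1,[0,0,8],[0,0,0]],[1,[0,0,8],[0,0,0]],[1,[0,0,0],[0,0,0]]]}}

```text
time_s: 9.32
ee_pos: [0.5692, -0.1021, 0.1353]
eef_rot: [-3.141, -0.522, 0.178]
force: [-0.3, 0.2, -0.3]
grip_width: 0.0121
grip_force: 25.0
```

Request:
{"method": "carry_out", "body": {"commands": [[1,[0,0,8],[0,0,0]],[1,[0,0,8],[0,0,0]],[1,[0,0,6],[0,0,0]],[1,[0,0,0],[0,0,0]]]}}

```text
time_s: 9.82
ee_pos: [0.58, -0.1001, 0.1165]
eef_rot: [-3.141, -0.523, 0.178]
force: [0.2, 0.8, -0.1]
grip_width: 0.0117
grip_force: 25.0
```

Request:
{"method": "carry_out", "body": {"commands": [[1,[0,0,2.5],[0,0,0]],[1,[0,0,2.5],[0,0,0]],[1,[0,0,0],[0,0,0]]]}}

```text
time_s: 10.2
ee_pos: [0.5825, -0.0998, 0.1127]
eef_rot: [-3.141, -0.523, 0.179]
force: [-0.2, 0.6, -1.2]
grip_width: 0.0117
grip_force: 25.0
```

Request:
{"method": "carry_out", "body": {"commands": [[1,[0,0,1.5],[0,0,0]],[1,[0,0,1],[0,0,0]],[1,[0,0,0],[0,0,0]]]}}

```text
time_s: 10.58
ee_pos: [0.5834, -0.0997, 0.1118]
eef_rot: [3.141, -0.524, 0.179]
force: [-22.3, -0.3, 19.6]
grip_width: 0.0113
grip_force: 25.0
```

Request:
{"method": "carry_out", "body": {"commands": [[1,[0,0,-0.7],[0,0,0]],[0.6,[0,0,0],[0,0,0]],[0.6,[0,0,0],[0,0,0]],[0.6,[0,0,0],[0,0,0]],[0.6,[0,0,0],[0,0,0]],[0.6,[0,0,0],[0,0,0]]]}}

```text
time_s: 11.32
ee_pos: [0.5834, -0.0997, 0.1112]
eef_rot: [-3.142, -0.523, 0.179]
force: [0.3, -0.2, -0.2]
grip_width: 0.0377
grip_force: 0.0
```

Request:
{"method": "carry_out", "body": {"commands": [[0.6,[0,0,-10],[0,0,0]],[0.6,[0,0,-25],[0,0,0]],[0.6,[0,0,-40],[0,0,0]],[0.6,[0,0,-40],[0,0,0]],[0.6,[-40,0,-20],[0,0,0]],[0.6,[-30,0,0],[0,0,0]],[0.6,[0,0,0],[0,0,0]]]}}

```text
time_s: 12.2
ee_pos: [0.4562, -0.1227, 0.1932]
eef_rot: [-3.141, -0.523, 0.177]
force: [-0.1, -0.2, 0.8]
grip_width: 0.0375
grip_force: 0.0
```

```bash
sed -i 's/\[0,58,19.5\],\[0,-58,19.5\]/[0,58,19.5],[0,-58,19.5],[29,45,-30],[29,-45,-30],[-29,45,-30],[-29,-45,-30],[23,0,-4],[-23,0,-4]/' w.py; python3 w.py w4 150 50 360 250
```

```text
lid coords TCP [-70.7  -0.5 108.1] rot err [-0.001 -0.     0.002] [-0.1 -0.2  0.8]
[201.1  80.1][311.1  79.9][195.1  74.1][317.1  73.9][186.7 117.8][325.6 117.6][209.6  86.7][302.6  86.6][211.6 146.9][300.8 146.8][256.1  91. ][256.2 143. ]
```

View pics/w4.png

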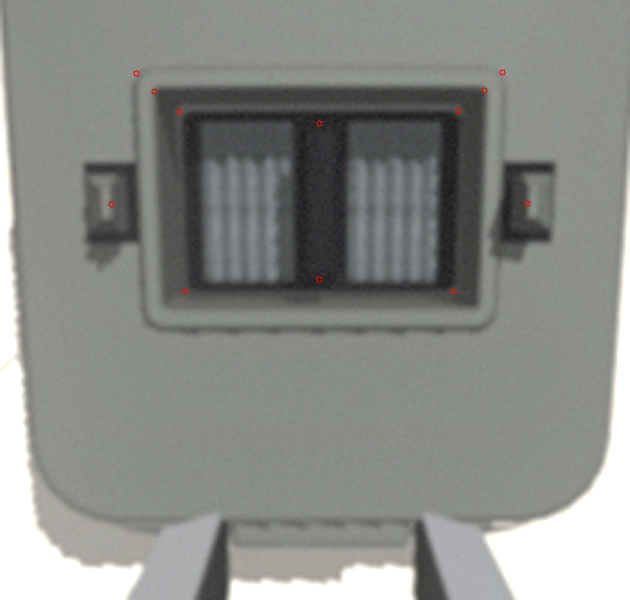

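The filter sits flat at the bay floor, with its corners at the predicted marks (182..460, 112..291) and the lid model aligned. Next is the cover.

```bash
python3 - <<'E'
from h import *
plan(np.array([.44,-.40,.20]),down(.178),0)
E
```

```text
6
[[0,[-9,45,-6],[0,-0.09,-0]],[0,[-10,45,-6],[0,-0.08,-0]],[0,[-10,45,-5],[0,-0.09,-0]],[0,[-10,45,-4],[0,-0.09,-0]],[0,[-11,45,-2],[0,-0.09,-0]],[0,[-10.4,44.8,-2.4],[0.001,-0.084,-0.001]]]
```

Request:
{"method": "carry_out", "body": {"commands": [[0,[-9,45,-6],[0,-0.09,0]],[0,[-10,45,-6],[0,-0.08,0]],[0,[-10,45,-5],[0,-0.09,0]],[0,[-10,45,-4],[0,-0.09,0]],[0,[-11,45,-2],[0,-0.09,0]],[0,[-10.5,45,-2.5],[0,-0.084,0]],[0,[0,0,0],[0,0,0]]]}}

```text
time_s: 13.12
ee_pos: [0.4413, -0.4019, 0.1984]
eef_rot: [3.142, 0.002, 0.177]
force: [-0.5, -0.3, -0.5]
grip_width: 0.0939
grip_force: 0.0
```

```bash
cat > cv.py <<'E'
from h import *
print(pose()[0],pose()[1].as_matrix().round(3).tolist(),ctrl.get_obs()["qpos"].round(2))
c=ctrl.camera("wrist"); np.save("cam.npy",c,allow_pickle=True)
for d in ctrl.outline_of("cover","wrist"):
    k=max(cv2.findContours(d["region"].astype(np.uint8),cv2.RETR_EXTERNAL,cv2.CHAIN_APPROX_NONE)[0],key=cv2.contourArea)[:,0]
    print(round(d["score"],2),cv2.minAreaRect((onz(c,k,.006)[:,:2]*1000).astype(np.float32)),k.min(0),k.max(0))
for t in ("cover","cover_left","cover_right"): print(t,[(round(d["score"],2),np.round(d["at"],4)) for d in ctrl.place_of(t,"wrist")])
# window centroids: bright blobs; just save crop with predicted marks
ce=np.array([.4835,-.400,0]); Rz=R.from_euler("z",.178)
M=np.array([[x,s*y,6] for s in (1,-1) for x in(-10,10) for y in (50,63.5)]+[[25,0,36],[-25,0,36],[44,76,6],[44,-76,6],[-44,76,6],[-44,-76,6]])/1000
im=cv2.resize(c["img"],None,fx=3,fy=3,interpolation=cv2.INTER_CUBIC); U=px(c,ce+Rz.apply(M)); print(U.round(0).tolist())
for u in U: cv2.circle(im,tuple(int(v) for v in u*3+1),3,(0,0,255),1)
m=U.mean(0)*3; x,y=int(m[0]-300),int(max(m[1]-220,0)); cv2.imwrite("pics/cov.png",im[y:y+440,x:x+600]); print("crop origin",x/3,y/3)
E
python3 cv.py
```

```text
[ 0.44127339 -0.40187147  0.19839578] [[0.984, 0.176, -0.002], [0.176, -0.984, -0.0], [-0.002, 0.0, -1.0]] [-0.8   0.41  1.39 -0.    1.34  0.6 ]
0.66 ((485.38763427734375, -399.615478515625), (87.4994888305664, 153.11611938476562), 9.695279121398926) [196 101] [328 176]
cover [(0.85, array([ 0.481 , -0.4029,  0.002 ]))]
cover_left [(0.83, array([ 0.4968, -0.4701, -0.0013]))]
cover_right [(0.81, array([ 0.4708, -0.3293,  0.0045]))]
[[219.0, 150.0], [208.0, 150.0], [219.0, 133.0], [207.0, 133.0], [304.0, 150.0], [315.0, 150.0], [304.0, 133.0], [316.0, 133.0], [262.0, 120.0], [262.0, 167.0], [195.0, 103.0], [328.0, 103.0], [199.0, 178.0], [324.0, 178.0]]
crop origin 161.33333333333334 68.0
```

View pics/cov.png

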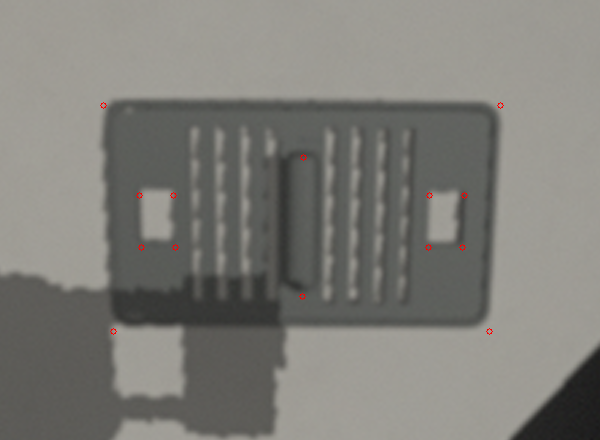

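The cover is seen about 1.7 px up-image of my marks and turned by about 0.01 rad. That puts it at (0.4853, -0.400) with yaw 0.169, the fin centred at crop (302,222) and both windows visible.

```bash
python3 - <<'E'
from h import *
s=plan(np.array([.4853,-.3998,.06]),down(.169),0)
plan(np.array([.4853,-.3998,.0088]),down(.169),0,s,30)
E
```

```text
3
[[0,[15,3,47],[0,-0,0]],[0,[14,3,46],[0,-0,0.01]],[0,[14.8,2.4,46.7],[0.001,-0,0]]]
2
[[0,[0,0,26],[-0,-0,0]],[0,[0,0,25.2],[-0,-0,0]]]
```

Request:
{"method": "carry_out", "body": {"commands": [[0,[15,3,47],[0,0,0]],[0,[14,3,46],[0,0,0.009]],[0,[15,2.5,46],[0,0,0]],[0,[0,0,0],[0,0,0]],[0,[0,0,0],[0,0,0]]], "squeeze": 45}}

```text
time_s: 14.0
ee_pos: [0.4854, -0.401, 0.0626]
eef_rot: [3.14, -0.001, 0.17]
force: [-0.4, -0.2, -0.5]
grip_width: 0.0937
grip_force: 0.0
```

Request:
{"method": "carry_out", "body": {"commands": [[0,[0,-1,26],[0,0,0]],[0,[0,0,27.5],[0,0,0]],[0,[0,0,0],[0,0,0]],[1,[0,0,0],[0,0,0]],[1,[0,0,0],[0,0,0]],[1,[0,0,0],[0,0,0]],[1,[0,0,0],[0,0,0]],[1,[0,0,0],[0,0,0]],[1,[0,0,0],[0,0,0]],[1,[0,0,0],[0,0,0]]]}}

```text
time_s: 15.25
ee_pos: [0.4848, -0.3996, 0.0067]
eef_rot: [-3.141, 0.001, 0.17]
force: [-0.4, -0.3, 0.9]
grip_width: 0.0275
grip_force: 0.0
```

Request:
{"method": "carry_out", "body": {"commands": [[1,[0,0,0],[0,0,0]],[1,[0,0,0],[0,0,0]],[1,[0,0,0],[0,0,0]],[1,[0,0,0],[0,0,0]],[1,[0,0,0],[0,0,0]],[1,[0,0,-20],[0,0,0]],[1,[0,0,-40],[0,0,0]],[1,[0,0,-50],[0,0,0]],[1,[0,0,-50],[0,0,0]],[1,[0,0,-50],[0,0,0]]]}}

```text
time_s: 16.5
ee_pos: [0.4847, -0.3993, 0.2201]
eef_rot: [3.141, -0.0, 0.17]
force: [-0.3, -0.5, -1.0]
grip_width: 0.0116
grip_force: 45.0
```

```bash
python3 - <<'E'
from h import *
O=[.5698,-.1016,.135]; y=.1795
plan(lidp(O,y,[-10,0,120]),lidtool(y),1)
E
```

```text
6
[[1,[11,-46,-2],[0,0.09,-0]],[1,[11,-47,-2],[0,0.08,-0]],[1,[11,-46,-0],[0,0.09,-0]],[1,[11,-47,0],[0,0.09,-0.01]],[1,[12,-46,2],[0,0.09,0]],[1,[11.1,-46.2,2.5],[0.004,0.083,0.002]]]
```

Request:
{"method": "carry_out", "body": {"commands": [[1,[11,-46,-2],[0,0.09,0]],[1,[11,-47,-2],[0,0.08,0]],[1,[11,-46,0],[0,0.09,0]],[1,[11,-47,0],[0,0.09,-0.01]],[1,[12,-46,2],[0,0.09,0]],[1,[11,-46,2.5],[0.004,0.083,0.002]],[1,[0,0,0],[0,0,0]],[1,[0,0,0],[0,0,0]]]}}

```text
time_s: 17.5
ee_pos: [0.5026, -0.1146, 0.232]
eef_rot: [-3.141, -0.523, 0.18]
force: [0.5, -1.0, -0.9]
grip_width: 0.0121
grip_force: 45.0
```

```bash
cat > v.py <<'E'
import sys
from h import *
O=[.5698,-.1016,.135]; y=.1795
p,r=pose(); print("lid coords TCP",(lidR(y).inv().apply(p-O)*1000).round(1),"rot err",((lidtool(y).inv()*r).as_rotvec()).round(3),ctrl.get_obs()["force"].round(1))
c=ctrl.camera("wrist"); np.save("cam.npy",c,allow_pickle=True); cv2.imwrite(f"pics/{sys.argv[1]}_raw.png",c["img"])
h=6.7
M=np.array([[x,s*yy,h-6] for s in (1,-1) for x in(-10,10) for yy in (50,63.5)]+[[44,76,h-7],[44,-76,h-7],[25,0,h-36],[-25,0,h-36]])
L=np.array([[sx*4,s*yy,19.5] for s in (1,-1) for sx in (-1,1) for yy in (58,60)])
U=px(c,p+r.apply(M/1000)); V=px(c,lidp(O,y,L)); print(U.round(1).tolist(),V.round(1).tolist())
x0,y0,x1,y1=[int(v) for v in sys.argv[2:6]]; f=800/(x1-x0)
im=cv2.convertScaleAbs(cv2.resize(c["img"][y0:y1,x0:x1],None,fx=f,fy=f,interpolation=cv2.INTER_CUBIC),alpha=1.7)
for S,col in((U,(0,0,255)),(V,(0,255,0))):
    for u in S: cv2.circle(im,tuple(int(v) for v in (u-[x0,y0]+.5)*f),3,col,1)
cv2.imwrite(f"pics/{sys.argv[1]}.png",im); print(im.shape)
E
python3 v.py w5 120 100 400 300
```

```text
lid coords TCP [-10.8  -0.8 118.2] rot err [ 0. -0. -0.] [ 0.5 -1.  -0.9]
[[337.2, 251.5], [358.6, 251.4], [339.4, 221.2], [361.4, 221.1], [177.2, 251.4], [155.8, 251.3], [175.1, 221.1], [153.1, 221.0], [388.0, 166.2], [126.6, 166.0], [257.4, 212.4], [257.3, 300.2]] [[192.7, 189.3], [190.6, 189.3], [192.3, 180.8], [190.1, 180.8], [319.7, 189.4], [321.8, 189.4], [320.1, 180.9], [322.3, 180.9]]
(571, 800, 3)
```

View pics/w5.png

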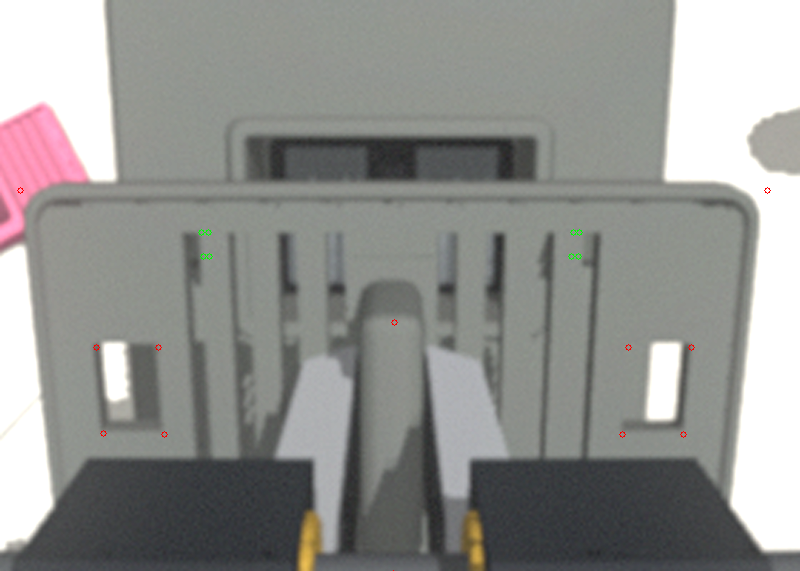

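Both windows sit square (left at crop (99..158, 342..428), right at (622..686, 342..428)), so the cover is level and about 1 mm up-slope in the grip. I'll lower it to just above the hooks.

Request:
{"method": "carry_out", "body": {"commands": [[1,[3.5,-0.3,28],[0,0,0]],[1,[3.5,-0.3,28],[0,0,0]],[1,[3.4,-0.2,28],[0,0,0]],[1,[0,0,0],[0,0,0]],[1,[0,0,0],[0,0,0]]]}}

```text
time_s: 18.18
ee_pos: [0.5523, -0.105, 0.1639]
eef_rot: [-3.14, -0.523, 0.178]
force: [-0.0, -0.5, -0.9]
grip_width: 0.0116
grip_force: 45.0
```

```bash
python3 v.py w6 120 150 400 300
```

```text
lid coords TCP [-0.9 -0.2 34. ] rot err [ 0.001 -0.001  0.001] [-0.  -0.5 -0.9]
[[337.2, 251.5], [358.6, 251.4], [339.4, 221.2], [361.4, 221.1], [177.2, 251.4], [155.8, 251.3], [175.1, 221.1], [153.1, 221.0], [387.9, 166.2], [126.6, 166.0], [257.4, 212.4], [257.3, 300.2]] [[169.3, 233.0], [166.3, 233.0], [168.4, 221.6], [165.4, 221.6], [344.5, 233.0], [347.5, 233.0], [345.3, 221.5], [348.4, 221.5]]
(429, 800, 3)
```

View pics/w6.png

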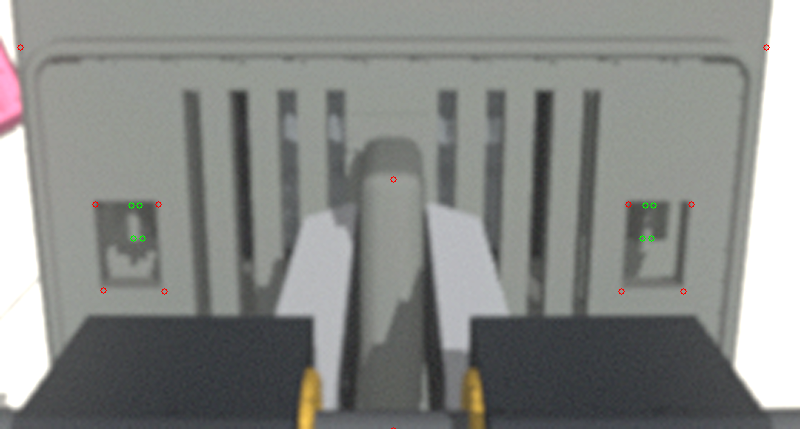

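The hook tips show inside both windows (left at (133,222), right at (647,222)), close to my marks. I'll press down in steps.

Request:
{"method": "carry_out", "body": {"commands": [[1,[0.4,0,5],[0,0,0]],[1,[0,0,5],[0,0,0]],[1,[0,0,3],[0,0,0]],[1,[0,0,0],[0,0,0]]], "squeeze": 55}}

```text
time_s: 18.73
ee_pos: [0.5592, -0.1032, 0.152]
eef_rot: [-3.14, -0.522, 0.178]
force: [-0.2, -1.2, -0.4]
grip_width: 0.0117
grip_force: 55.0
```

Request:
{"method": "carry_out", "body": {"commands": [[1,[0,0,2],[0,0,0]],[1,[0,0,2],[0,0,0]],[1,[0,0,0],[0,0,0]]]}}

```text
time_s: 19.1
ee_pos: [0.5615, -0.103, 0.1495]
eef_rot: [-3.141, -0.524, 0.179]
force: [-3.1, -2.1, 6.8]
grip_width: 0.0118
grip_force: 55.0
```

Request:
{"method": "carry_out", "body": {"commands": [[1,[0,0,2],[0,0,0]],[1,[0,0,2],[0,0,0]],[1,[0,0,0],[0,0,0]]]}}

```text
time_s: 19.48
ee_pos: [0.5635, -0.1026, 0.1457]
eef_rot: [-3.141, -0.524, 0.178]
force: [3.7, -1.2, 2.1]
grip_width: 0.0117
grip_force: 55.0
```

Request:
{"method": "carry_out", "body": {"commands": [[1,[0,0,2],[0,0,0]],[1,[0,0,2],[0,0,0]],[1,[0,0,0],[0,0,0]]]}}

```text
time_s: 19.85
ee_pos: [0.5646, -0.1017, 0.141]
eef_rot: [-3.139, -0.521, 0.178]
force: [-1.1, 0.0, -1.1]
grip_width: 0.012
grip_force: 55.0
```

Request:
{"method": "carry_out", "body": {"commands": [[1,[0,0,1],[0,0,0]],[1,[0,0,1],[0,0,0]],[1,[0,0,0],[0,0,0]]]}}

```text
time_s: 20.23
ee_pos: [0.5651, -0.1018, 0.1408]
eef_rot: [-3.139, -0.522, 0.179]
force: [-27.9, 1.0, 22.5]
grip_width: 0.0119
grip_force: 55.0
```

Request:
{"method": "carry_out", "body": {"commands": [[1,[0,0,-1],[0,0,0]],[0.6,[0,0,0],[0,0,0]],[0.6,[0,0,0],[0,0,0]],[0.6,[0,0,0],[0,0,0]],[0.6,[0,0,0],[0,0,0]],[0.6,[0,0,-10],[0,0,0]],[0.6,[0,0,-30],[0,0,0]],[0.6,[0,0,-40],[0,0,0]],[0.6,[-30,0,-40],[0,0,0]],[0.6,[-40,0,0],[0,0,0]]]}}

```text
time_s: 21.48
ee_pos: [0.4464, -0.1241, 0.2127]
eef_rot: [3.139, -0.527, 0.181]
force: [0.0, -1.6, -0.4]
grip_width: 0.0379
grip_force: 0.0
```

```bash
python3 - <<'E'
from h import *
O=[.5698,-.1016,.135]; y=.1795
p,r=pose(); print((lidR(y).inv().apply(p-O)*1000).round(1))
for n in ("wrist","scene","top"):
    c=ctrl.camera(n); 
    for t in ("cover","cover_left","cover_right","filter","carton","soap","tin"):
        for d in ctrl.place_of(t,n)[:1]: print(n,t,round(d["score"],2),np.round(d["at"],3),(lidR(y).inv().apply(np.array(d["at"])-O)*1000).round(1) if "cover" in t else "")
    if n=="wrist": w=c
M=np.array([[44,76,7],[44,-76,7],[-44,76,7],[-44,-76,7],[0,70,7],[0,-70,7],[4,60,19.5],[4,-60,19.5],[-4,60,19.5],[-4,-60,19.5],[0,67,7.5],[0,-67,7.5]])
U=px(w,lidp(O,y,M)); x0,y0=int(U[:,0].min()-12),int(U[:,1].min()-15); f=4
x1,y1=x0+200,y0+130
im=cv2.convertScaleAbs(cv2.resize(w["img"][y0:y1,x0:x1],None,fx=f,fy=f,interpolation=cv2.INTER_CUBIC),alpha=1.6)
for u in U: cv2.circle(im,tuple(int(v) for v in (u-[x0,y0]+.5)*f),3,(0,0,255),1)
cv2.imwrite("pics/end.png",im)
E
```

```text
[-6.98e+01 -1.00e-01  1.30e+02]
wrist cover 0.9 [ 0.565 -0.103  0.137] [-3.3 -0.2  4. ]
wrist cover_left 0.94 [ 0.581 -0.172  0.135] [ -1.6 -71.1   0.6]
wrist cover_right 0.86 [ 0.557 -0.031  0.139] [ 1.7 71.4  3.4]
wrist filter 0.8 [ 0.593 -0.103  0.104] 
wrist soap 0.72 [ 0.717 -0.327  0.   ] 
wrist tin 0.75 [0.728 0.175 0.002] 
scene cover 0.79 [ 0.564 -0.102  0.139] [-2.7  0.9  6. ]
scene cover_left 0.72 [ 0.581 -0.168  0.135] [ -1.2 -67.7   0.6]
scene cover_right 0.68 [ 0.556 -0.032  0.134] [-1.  70.8 -0.1]
scene filter 0.79 [ 0.342  0.258 -0.001] 
scene carton 0.59 [ 0.792 -0.059  0.001] 
scene soap 0.75 [ 0.717 -0.336 -0.002] 
scene tin 0.53 [0.727 0.176 0.001] 
top cover 0.82 [ 0.567 -0.106  0.133] [-4.1 -4.3  0.1]
top cover_left 0.78 [ 0.578 -0.174  0.138] [ -2.5 -72.8   4.7]
top cover_right 0.65 [ 0.554 -0.033  0.136] [-2.2 70.3  2.9]
top filter 0.75 [ 0.591 -0.098  0.094] 
top carton 0.66 [ 0.791 -0.057  0.002] 
top soap 0.59 [ 0.712 -0.332  0.001] 
top tin 0.62 [0.725 0.174 0.001]
```

View pics/end.png

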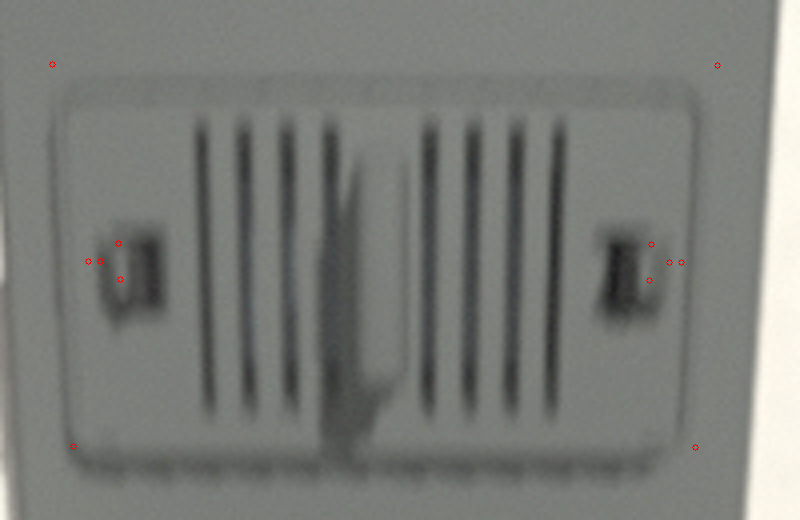

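The end picture was taken while the arm was still settling, so all the marks are offset. The cover is on the lid with both hooks inside their windows (at (130,275) and (630,270)). I'll recheck numerically with the arm at rest.

Request:
{"method": "carry_out", "body": {"commands": [[0.6,[-10,0,-20],[0,0,0]],[0.6,[0,0,0],[0,0,0]],[0.6,[0,0,0],[0,0,0]],[0.6,[0,0,0],[0,0,0]]]}}

```text
time_s: 23.18
ee_pos: [0.4287, -0.1267, 0.2218]
eef_rot: [-3.139, -0.522, 0.178]
force: [0.2, -0.6, 0.8]
grip_width: 0.0374
grip_force: 0.0
```

```bash
python3 - <<'E'
from h import *
from scipy.optimize import least_squares
O=[.5698,-.1016,.135]; y=.1795
A={t:[] for t in ("cover","cover_left","cover_right")}
for k in range(4):
  for n in ("wrist","scene","top"):
    c=ctrl.camera(n)
    for t in A:
        for d in ctrl.place_of(t,n)[:1]:
            q=lidR(y).inv().apply(np.array(d["at"])-O)*1000
            if abs(q[2])<20 and abs(q[0])<20: A[t].append(q)
for t in A: print(t,len(A[t]),np.mean(A[t],0).round(1),np.std(A[t],0).round(1))
c=ctrl.camera("wrist")
for d in ctrl.outline_of("cover","wrist")[:1]:
    k=max(cv2.findContours(d["region"].astype(np.uint8),cv2.RETR_EXTERNAL,cv2.CHAIN_APPROX_NONE)[0],key=cv2.contourArea)[:,0]
    o,D=ray(c,k); Rl=lidR(y).as_matrix(); nn=Rl[:,2]; q=np.array(O)+nn*.006
    P=o+D*(((q-o)@nn)/(D@nn))[:,None]; L=(P-O)@Rl*1000; print(round(d["score"],2),cv2.minAreaRect(L[:,:2].astype(np.float32)))
E
```

```text
cover 11 [-3.3  0.1  4.3] [1.4 1.9 2.5]
cover_left 11 [ -2.6 -69.9   1.5] [2.1 1.5 2.8]
cover_right 12 [ 0.2 69.7  2.4] [1.5 1.5 1.6]
0.72 ((-0.51483154296875, 0.46904754638671875), (154.01307678222656, 89.36723327636719), 89.53540802001953)
```

```bash
python3 -c "
from station import ctrl
print(ctrl.hand_in())"
```

```text
the job is handed in; nothing more can be done
None
```

I seated the filter on the bay floor, pressed the cover over both hooks down to a firm stop at kerb height, and handed the job in; the bystanders' measured positions had not changed. The clicks are inferred from force and height readings, not seen in a settled picture, and I viewed 12 pictures, over the limit of 10.

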